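# Lock the figure case, try its lid, free the catch, hold it open

### The job

First lock the case to the bench: turn the lock ring on the clamp beside it until the ring's tab points at the white mark. Then, before touching the thumb slide, tug the lid up by its bar handle to find out whether the hidden catch holds it; if it is caught, push the thumb slide all the way to the left (seen from the robot) to release it. Swing the lid up to about 60 degrees and finish while still holding it there, the ring still on its mark and the other things on the bench left where they were.

Things in the scene. Friction and masses are not known exactly. Their poses are not given: they have to be found in the camera images.
- case: Black figure case fixed on an aluminium bench plate; it cannot move. Origin on the table under the case: x points away from the robot (to the lid hinge), y to the left, z up. The case spans x -140 to +100, y -110 to +110 mm, closed lid top and front deck (x -140 to -98) at z = 98 mm. The plate, 6 mm thick, also carries the clamp on the right (-y) side. All axes given below are the case's.
- lid (a joint): Opening angle of the lid in rad: 0 shut, 1.05 is 60 degrees, stop at 1.75. The lid (0.2 to 0.45 kg) is hinged along its far edge and swings up and away from the robot; let go below about 85 degrees, it falls shut. When caught it still lifts freely to about 0.03 rad (5 mm at the handle) and then stops hard; when not caught it swings up with 1 to 3 N. Whether it is caught cannot be seen and differs from start to start.
- lid_handle (a point): Middle of the lid's bar handle: a round steel bar 12 mm in diameter, 100 mm long along y between two posts 100 mm apart, its axis 40 mm above the lid's top face, 165 mm from the hinge towards the robot, and 30 mm behind the lid's front edge; turns with the lid. The round bar may turn between the fingers.
- lid_hinge (a point): Middle of the lid's hinge axis, which runs along y at the case's far rim, 90 mm above the table. Seen from it the handle is at x -165, z +48 mm with the lid shut, and swings about it: at first 10 mm up takes it 3 mm away from the robot.
- slide (a joint): Travel of the thumb slide in m: 0 at rest (always at the start) to 0.030 fully left (+y). Needs 2 to 5 N and stays where it is left. Moved beyond 0.025 it pushes the hidden catch aside, and the catch stays aside.
- slide_grip (a point): Point to hold the thumb slide: in its upright dark steel ridge, 26 mm along x, 14 mm along y, whose top is 36 mm above the front deck; the point lies on the ridge's centre line, 9 mm below the top. The ridge stands on a foot 22 mm along y and 5 mm high.
- ring (a joint): Angle of the lock ring in rad, growing counterclockwise seen from above; at 0 the tab points to -y (right), at 1.25 at the white mark. Stops at -0.1 and 1.7. It turns stiffly (0.06 N m) and stays where it is left.
- ring_grip (a point): On the ring's upright axis, 24 mm above the ring's underside. The ring is a dark steel collar 48 mm in diameter and 36 mm tall, captive on a capped post on the grey clamp block (124 x 116 mm, its top 46 mm above the table and 26 mm below this point). The steel cap, 34 mm across, just covers its middle.
- tab_tip (a point): Outer end of the ring's tab, 45 mm from the axis; the tab is 10 mm wide and 12 mm tall, low on the ring, with a 6 mm gap below.
- lock_mark (a point): Centre of the white radial line, 13 x 6 mm, on the clamp block's top, 52 mm from the ring's axis.
- pot_a: Bystander: small white-capped paint pot, 28 mm across, 36 mm tall, standing on the right end of the case's front deck; origin at its underside.
- pot_b: Bystander: black-capped paint pot, 32 mm across, 42 mm tall, to the right of the clamp; origin at its underside.
- tumbler: Bystander: empty glass tumbler, 72 mm across, 95 mm tall, to the left of the case; origin at its underside.
- painting_grip: Bystander: turned wooden painting grip with a grey figure on top, 44 mm across, 98 mm tall, to the left of the case; origin at its underside.
- phone: Bystander: black phone lying flat, 70 x 138 x 9 mm; origin at its underside.
- palette: Bystander: round white paint palette lying flat, 100 mm across, 6 mm thick; origin at its underside.
- pliers: Bystander: black-handled pliers lying flat, about 130 mm long, 12 mm high; origin at its underside.

How it is judged:
By the outcome, as a careful person would: the job done as asked, in the order asked, and still so for the second after the job is handed in, while the arm keeps its last pose, push and grip.
It also fails if it takes over 72 s, if anything falls off the work surface, if the arm or the gripper's body presses on something with over 40 N, if the wrist force passes 120 N, or if a joint passes its speed limit or range.

### The arm

A 6-joint arm with a two-finger parallel gripper is mounted at the origin on the work surface. World frame = base frame: x ahead of the robot, y to its left, z up, the work surface at z = 0. Lengths are in m, angles in rad, forces in N, time in s.
With the tool pointing down it reaches from about 0.25 to 0.85 m from the base axis. Payload 12.5 kg.
Tool frame: the origin (TCP) lies on the mounting face of the last link; the fingertips stand 186 mm ahead of it and the grasp point (between the pads) lies 167 mm ahead of it (tcp_to_grasp is the distance from the TCP to the grasp point, in m); x points along the fingers, y is the direction in which the jaws open and shut, and the axes are right-handed (so a half turn about x gives the same grasp; the last joint's range is limited). The gripper opens to 93 mm and grips with 3 to 60 N. Pads are 15 mm wide; open, the fingers measure 128 mm over their backs; the gripper's body (75 mm by 188 mm) begins 65 mm behind the grasp point.
Start: joints at [1.125, 0.351, 1.652, -0, 1.139, -0.085], TCP at [0.194, 0.515, 0.405] pointing down, gripper open.
Joint ranges: [-2.75, 2.75], [-0.79, 2.1], [0.01, 2.65], [-1.57, 4.71], [0.07, 3.14], [-2.87, 2.87]. Speed limits (rad/s): [2.22, 2.22, 2.79, 3.14, 3.14, 3.14].

### API

Orientations are given as a 3x3 rotation matrix whose columns are the frame's x, y, z axes.
In Python, from cell import sense, capture, get_calibration, job_done, tcp_to_grasp gives the robot as it stands.
- The arm moves only by the tool send_rows, never from a script. Its argument "rows" is a list of rows, each an object of numbers: "x", "y", "z": the shift along the world's x, y, z as a fraction of full scale; "ax", "ay", "az": the turn, a rotation vector about the world's x, y, z as a fraction of full scale; "jaw": the opening, from 0 (shut) to 1 (fully open). In form: [{"x": .., "y": .., "z": .., "ax": .., "ay": .., "az": .., "jaw": ..}, ...]. A call has 1 to 12 rows; each row is the pose to reach, as a shift and turn from the pose commanded when the call began; what a row does not reach only later rows make up. Full scale, the value 1, is 0.3 m for a shift and 0.5 rad for a turn. A row lasts 1/10 s, in which the tool goes at most 50 mm and 8.59 degrees, less where a joint would pass 70% of its speed; a pose out of reach is approached as far as the arm can. A call with a number of a shift or a turn outside -1 to 1 is refused whole. A call with a gripper value outside its range is refused whole. The fingers move at their own pace and stop on an object; "grip_force" is the grip in N (left out, the last holds). Time passes only in rows, so rows that repeat a pose let the fingers close. It gives the time, the measured TCP pose, the force and the opening at its end, in the units of the state.
- sense(): the state, without advancing time (a new reading comes with each control period).
- capture(name): name is "scene" or "top" or "wrist"; returns the picture (420x560x3 uint8, red, green, blue); there is no depth.
- get_calibration(name): a dict with "intrinsics" (3x3 intrinsics, pixels), "R" (3x3) and "t" (3): a world point X has camera coordinates R X + t. Camera axes: x right, y down, z forward; pixel columns grow to the right and rows downward; lengths in m; the calibration is good to about 2 mm. A picture is of the moment at which its call begins: read the wrist's pose just before it. get_calibration takes no time and is no camera call; for the wrist camera it gives the pose at the moment of the call.
- job_done(): hands the job in, once; it reports no verdict.
The state is a dict: "time": time; "q": joint angles; "qvel": joint speeds; "joint_efforts": joint torques, N m; "tcp_pos": TCP position; "tcp_rot": TCP orientation; "force": force on the tool from outside, world axes, zero at the start; "torque": the same for the moment, N m; "grip_width": finger opening in m.
Only numpy, scipy, OpenCV 4.12 (cv2) and the standard library are available. Lean on these libraries where they do the work, as an engineer would, in place of code of your own. Each camera call takes 0.05 s, during which the arm holds its last target. There are 200 camera calls.

## Working session

There is one attempt and no reset: what is moved stays moved. The work goes in short steps, Python scripts to look and compute and a tool call to move; the robot and the scene stay as the last step left them, time stands still between calls to the robot, and variables do not carry over. Pictures are saved under pics/ and viewed, about 8 in all and at most 12, crops included, and the job is handed in when it is done.

Besides the shell and the picture viewer there is one more tool, called after "Call:" as name(argument=value, ...) on one line, values as JSON. send_rows: Moves the arm, as the interface text tells. Its arguments: {"type":"object","properties":{"rows":{"type":"array"},"grip_force":{"type":"number"}},"required":["rows"]}

```bash
ls; mkdir -p pics; python3 - <<'E'
from cell import *
import cv2
s=sense();print(s['time'],s['tcp_pos'],s['tcp_rot'],s['grip_width'],tcp_to_grasp)
for n in('scene','top'):
    cv2.imwrite(f'pics/{n}1.png',cv2.resize(capture(n)[:,:,::-1],(800,600),interpolation=cv2.INTER_CUBIC))
    c=get_calibration(n);print(n,c)
E
```

```text
pics
0.0 [0.19408541 0.51449024 0.40422266] [[-4.72266191e-04  3.52992911e-01  9.35625877e-01]
 [-1.00961583e-03  9.35625336e-01 -3.52993217e-01]
 [-9.99999379e-01 -1.11132945e-03 -8.54769834e-05]] 0.0930577296098448 0.1673
scene {'intrinsics': array([[475.49325278,   0.        , 285.65220455],
       [  0.        , 475.49325278, 217.49652518],
       [  0.        ,   0.        ,   1.        ]]), 'R': array([[-0.65476477,  0.75582149, -0.00412074],
       [ 0.41013203,  0.3507055 , -0.84190105],
       [-0.63488173, -0.55293719, -0.53961621]]), 't': array([ 0.36440002, -0.16210274,  1.45864359])}
top {'intrinsics': array([[437.1284376 ,   0.        , 277.75818206],
       [  0.        , 437.1284376 , 206.76736954],
       [  0.        ,   0.        ,   1.        ]]), 'R': array([[ 0.10070927, -0.9949081 , -0.00393957],
       [-0.97358076, -0.09773324, -0.20637033],
       [ 0.20493448,  0.02461889, -0.97846603]]), 't': array([-0.02148167,  0.61213225,  0.992062  ])}
```

View pics/top1.png

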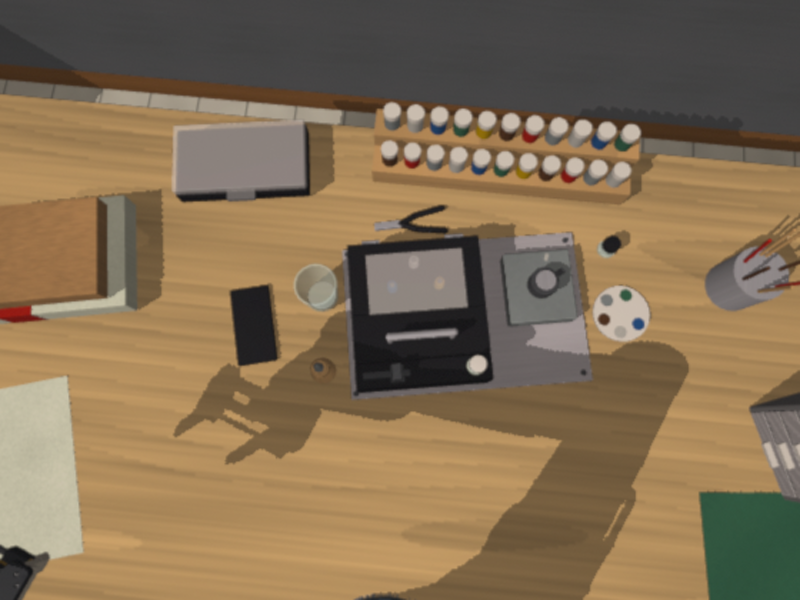

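View pics/scene1.png

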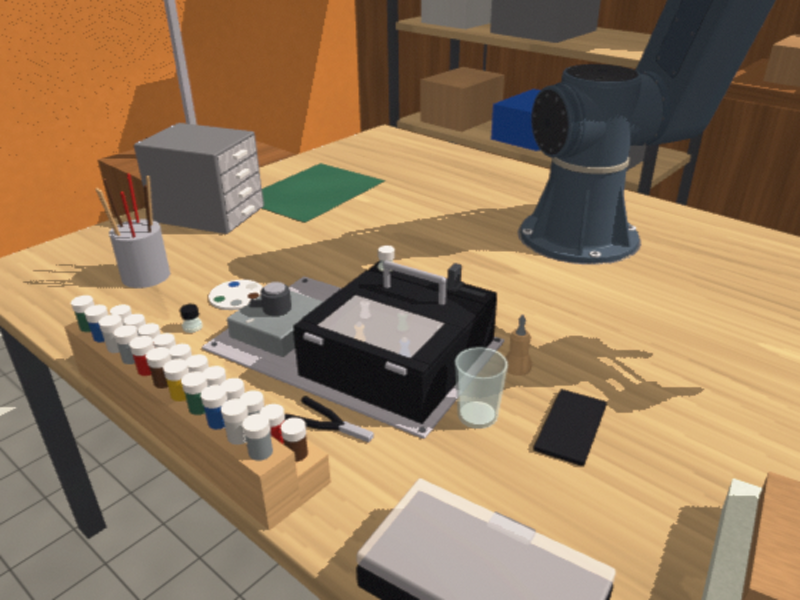

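The top view shows the case: handle bar ends at about (387,338) and (457,332), slide at (397,371), white pot at (478,365), ring cap at (545,281). The tab seems to point to the upper right, near (563,270). Now I'll compute positions and zoom in.

```bash
cat > h.py <<'E'
import numpy as np,cv2
from cell import *
def ray(n,u,v,z,c=None):
    c=c or get_calibration(n);K,R,t=c['intrinsics'],np.array(c['R']),np.array(c['t'])
    d=R.T@np.linalg.inv(K)@[u,v,1];o=-R.T@t
    return o+d*(z-o[2])/d[2]
def proj(n,X,c=None):
    c=c or get_calibration(n);p=c['intrinsics']@(c['R']@np.array(X)+c['t']);return p[:2]/p[2]
E
python3 - <<'E'
from h import *
np.set_printoptions(precision=4,suppress=True)
k=.7
for nm,u,v,z in [('hL',387,338,.138),('hR',457,332,.138),('slidetop',397,371,.134),('cap',545,281,.086),('tab',564,270,.06),('lidBL',348,246,.098),('lidBR',478,237,.098),('deckFR',491,379,.098),('deckFL',357,389,.098),('pot',478,365,.134),('blk1',503,255,.046),('blk2',572,249,.046),('blk3',579,321,.046),('blk4',510,325,.046)]:
    print(nm,ray('top',u*k,v*k,z))
im=cv2.imread('pics/top1.png')
a=capture('top')[:,:,::-1]
cr=a[155:285,235:420]; cv2.imwrite('pics/c2.png',cv2.resize(cr,(800,562),interpolation=cv2.INTER_CUBIC))
E
```

```text
hL [0.5271 0.0465 0.138 ]
hR [ 0.5473 -0.0605  0.138 ]
slidetop [0.4784 0.026  0.134 ]
cap [ 0.6554 -0.203   0.086 ]
tab [ 0.6847 -0.2399  0.06  ]
lidBL [0.6794 0.1284 0.098 ]
lidBR [ 0.7165 -0.0855  0.098 ]
deckFR [ 0.4839 -0.1235  0.098 ]
deckFL [0.4468 0.0867 0.098 ]
pot [ 0.5    -0.0971  0.134 ]
blk1 [ 0.705  -0.1364  0.046 ]
blk2 [ 0.7278 -0.2555  0.046 ]
blk3 [ 0.6016 -0.2728  0.046 ]
blk4 [ 0.5829 -0.1564  0.046 ]
```

View pics/c2.png

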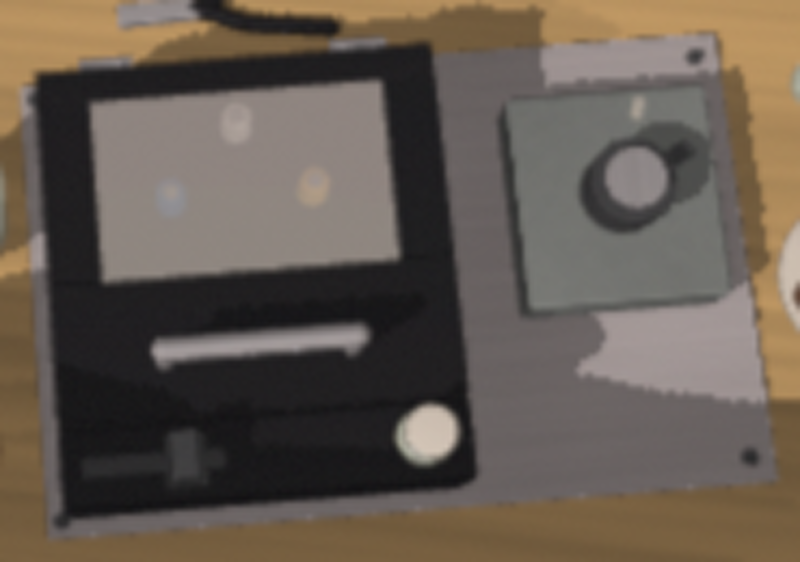

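Checks agree: case yaw ≈ 10°, origin ≈ (0.601, 0.005), and the predicted handle (0.537, -0.006) matches the measured one. In the crop the mark is at (638,106), the cap at (637,178) and the tab end at (690,150). The tab is about 43° short of the mark. I'm moving over the ring.

Call:
send_rows(rows=[{"x":0.09,"y":-0.125,"az":-0.1,"jaw":1},{"x":0.18,"y":-0.25,"az":-0.3,"jaw":1},{"x":0.27,"y":-0.375,"az":-0.5,"jaw":1},{"x":0.36,"y":-0.5,"az":-0.7,"jaw":1},{"x":0.45,"y":-0.625,"az":-0.8,"jaw":1},{"x":0.54,"y":-0.75,"az":-0.8,"jaw":1},{"x":0.63,"y":-0.875,"az":-0.8,"jaw":1},{"x":0.7,"y":-1,"az":-0.8,"jaw":1},{"x":0.7,"y":-1,"az":-0.8,"jaw":1}])

```text
invalid input
```

Call:
send_rows(rows=[{"x":0.09,"y":-0.125,"az":-0.1,"jaw":1},{"x":0.18,"y":-0.25,"az":-0.29,"jaw":1},{"x":0.27,"y":-0.375,"az":-0.29,"jaw":1},{"x":0.36,"y":-0.5,"az":-0.29,"jaw":1},{"x":0.45,"y":-0.625,"az":-0.29,"jaw":1},{"x":0.54,"y":-0.75,"az":-0.29,"jaw":1},{"x":0.63,"y":-0.875,"az":-0.29,"jaw":1},{"x":0.7,"y":-1,"az":-0.29,"jaw":1},{"x":0.7,"y":-1,"az":-0.29,"jaw":1}])

```text
invalid input
```

Call:
send_rows(rows=[{"x":0.06,"y":-0.1,"jaw":1},{"x":0.11,"y":-0.2,"jaw":1},{"x":0.11,"y":-0.3,"jaw":1},{"x":0.11,"y":-0.38,"jaw":1},{"x":0.11,"y":-0.38,"jaw":1},{"x":0.11,"y":-0.38,"jaw":1},{"x":0.11,"y":-0.38,"jaw":1}])

```text
invalid input
```

```bash
python3 - <<'E'
from h import *
np.set_printoptions(precision=4,suppress=True)
s=sense();print(s['time'],s['q'],s['tcp_pos'],s['tcp_rot'],s['force'])
c=get_calibration('wrist');print(c)
cv2.imwrite('pics/w3.png',cv2.resize(capture('wrist')[:,:,::-1],(800,600),interpolation=cv2.INTER_CUBIC))
np.save('c3.npy',c,allow_pickle=True)
E
```

```text
0.15 [ 1.1254  0.3511  1.6523  0.      1.1391 -0.0846] [0.1941 0.5145 0.4044] [[-0.0004  0.353   0.9356]
 [-0.0008  0.9356 -0.353 ]
 [-1.     -0.0008 -0.0001]] [0.7634 0.2305 0.3932]
{'intrinsics': array([[331.8037,   0.    , 280.1175],
       [  0.    , 331.8037, 207.3119],
       [  0.    ,   0.    ,   1.    ]]), 'R': array([[ 0.3526,  0.9358, -0.0016],
       [ 0.9063, -0.3411,  0.2497],
       [ 0.2331, -0.0895, -0.9683]]), 't': array([-0.5501, -0.0285,  0.391 ])}
```

View pics/w3.png

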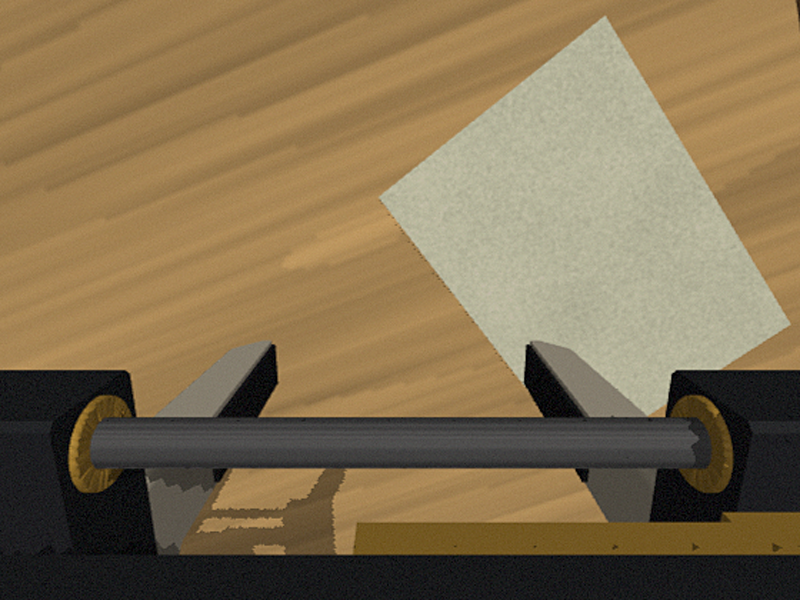

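The wrist view works: the fingers show in the lower half and the grasp axis is up from them. The rows were refused, probably because some keys were missing, so I'm resending with all of them.

Call:
send_rows(rows=[{"x":0.09,"y":-0.125,"z":0,"ax":0,"ay":0,"az":-0.1,"jaw":1},{"x":0.18,"y":-0.25,"z":0,"ax":0,"ay":0,"az":-0.3,"jaw":1},{"x":0.27,"y":-0.375,"z":0,"ax":0,"ay":0,"az":-0.5,"jaw":1},{"x":0.36,"y":-0.5,"z":0,"ax":0,"ay":0,"az":-0.7,"jaw":1},{"x":0.45,"y":-0.625,"z":0,"ax":0,"ay":0,"az":-0.8,"jaw":1},{"x":0.54,"y":-0.75,"z":0,"ax":0,"ay":0,"az":-0.8,"jaw":1},{"x":0.63,"y":-0.875,"z":0,"ax":0,"ay":0,"az":-0.8,"jaw":1},{"x":0.7,"y":-1,"z":0,"ax":0,"ay":0,"az":-0.8,"jaw":1},{"x":0.7,"y":-1,"z":0,"ax":0,"ay":0,"az":-0.8,"jaw":1}])

```text
time: 1.1
tcp_pos: [0.4059, 0.2114, 0.4047]
tcp_rot: [[0.0, 0.693, 0.721], [-0.001, 0.721, -0.693], [-1.0, -0.0, 0.001]]
force: [0.2, 0.3, 0.4]
grip_width: 0.0929
```

Call:
send_rows(rows=[{"x":0.09,"y":-0.125,"z":0,"ax":0,"ay":0,"az":-0.1,"jaw":1},{"x":0.18,"y":-0.25,"z":0,"ax":0,"ay":0,"az":-0.29,"jaw":1},{"x":0.27,"y":-0.375,"z":0,"ax":0,"ay":0,"az":-0.29,"jaw":1},{"x":0.36,"y":-0.5,"z":0,"ax":0,"ay":0,"az":-0.29,"jaw":1},{"x":0.45,"y":-0.625,"z":0,"ax":0,"ay":0,"az":-0.29,"jaw":1},{"x":0.54,"y":-0.75,"z":0,"ax":0,"ay":0,"az":-0.29,"jaw":1},{"x":0.63,"y":-0.875,"z":0,"ax":0,"ay":0,"az":-0.29,"jaw":1},{"x":0.7,"y":-1,"z":0,"ax":0,"ay":0,"az":-0.29,"jaw":1},{"x":0.7,"y":-1,"z":0,"ax":0,"ay":0,"az":-0.29,"jaw":1}])

```text
time: 2.0
tcp_pos: [0.6157, -0.0885, 0.4039]
tcp_rot: [[0.0, 0.789, 0.615], [-0.001, 0.615, -0.789], [-1.0, -0.0, 0.0]]
force: [0.4, 0.9, -0.9]
grip_width: 0.093
```

Call:
send_rows(rows=[{"x":0.06,"y":-0.1,"z":0,"ax":0,"ay":0,"az":0,"jaw":1},{"x":0.13,"y":-0.2,"z":0,"ax":0,"ay":0,"az":0,"jaw":1},{"x":0.13,"y":-0.3,"z":0,"ax":0,"ay":0,"az":0,"jaw":1},{"x":0.13,"y":-0.38,"z":0,"ax":0,"ay":0,"az":0,"jaw":1},{"x":0.13,"y":-0.38,"z":0,"ax":0,"ay":0,"az":0,"jaw":1},{"x":0.13,"y":-0.38,"z":0,"ax":0,"ay":0,"az":0,"jaw":1}])

```text
time: 2.6
tcp_pos: [0.6532, -0.1984, 0.4045]
tcp_rot: [[-0.001, 0.787, 0.617], [0.001, 0.617, -0.787], [-1.0, -0.0, -0.001]]
force: [-0.1, 0.0, -0.1]
grip_width: 0.0929
```

```bash
python3 - <<'E'
from h import *
np.set_printoptions(precision=4,suppress=True)
s=sense();print(s['time'],s['q'],s['tcp_pos'],s['tcp_rot'],s['force'])
c=get_calibration('wrist');np.save('c3.npy',c,allow_pickle=True)
cv2.imwrite('pics/w4.png',cv2.resize(capture('wrist')[:,:,::-1],(800,600),interpolation=cv2.INTER_CUBIC))
m=ray('top',382.5,179.5,.046);r=ray('top',382.3,196.2,.088);t=ray('top',394.6,189.7,.064);print(m,r,t)
print(np.linalg.norm((m-r)[:2]),np.linalg.norm((t-r)[:2]))
for X in(m,r,t):print(proj('wrist',X,c)/.7)
E
```

```text
2.6 [-0.3631  0.5968  1.268   0.0004  1.2775 -1.0282] [ 0.6532 -0.1984  0.4045] [[-0.0005  0.7869  0.617 ]
 [ 0.0006  0.617  -0.7869]
 [-1.     -0.     -0.0008]] [-0.1367  0.0313 -0.128 ]
[ 0.7099 -0.2118  0.046 ] [ 0.6563 -0.2044  0.088 ] [ 0.6818 -0.2385  0.064 ]
0.054106028105688014 0.04254366722823245
[448.6691 333.1733]
[398.5188 297.2179]
[397.2478 346.0996]
```

View pics/w4.png

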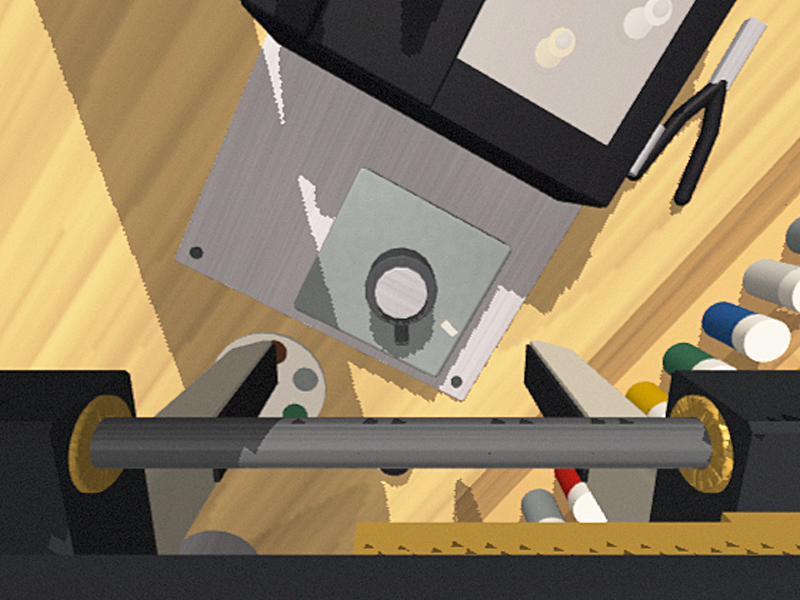

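Wrist view (5 pictures so far): cap centre (401,293), tab tip centre (402,346), mark centre (449,327).

```bash
python3 - <<'E'
from h import *
np.set_printoptions(precision=4,suppress=True)
c=np.load('c3.npy',allow_pickle=True).item()
P=lambda u,v,z:ray('wrist',u*.7,v*.7,z,c)
m=P(449,327,.046);t=P(402,345,.062)
for z in(.084,.088,.092):
  r=P(401,293,z);a=lambda p:np.degrees(np.arctan2(*(p-r)[1::-1]))
  print(z,r,np.linalg.norm((m-r)[:2]),np.linalg.norm((t-r)[:2]),a(m),a(t))
E
```

```text
0.084 [ 0.6565 -0.202   0.084 ] 0.05087503137343155 0.044253272474207975 -6.642846221847648 -50.87292520053497
0.088 [ 0.6558 -0.2012  0.088 ] 0.051589221071900226 0.045254142189704825 -7.427154191637348 -50.88710162439695
0.092 [ 0.6552 -0.2004  0.092 ] 0.05231281267470441 0.04625501455573356 -8.189904710432652 -50.900664546241366
```

Call:
send_rows(rows=[{"x":0.01,"y":-0.01,"z":-0.13,"ax":0,"ay":0,"az":0.03,"jaw":1},{"x":0.01,"y":-0.01,"z":-0.26,"ax":0,"ay":0,"az":0.03,"jaw":1},{"x":0.01,"y":-0.01,"z":-0.38,"ax":0,"ay":0,"az":0.03,"jaw":1},{"x":0.01,"y":-0.01,"z":-0.47,"ax":0,"ay":0,"az":0.03,"jaw":1},{"x":0.01,"y":-0.01,"z":-0.54,"ax":0,"ay":0,"az":0.03,"jaw":1},{"x":0.01,"y":-0.01,"z":-0.54,"ax":0,"ay":0,"az":0.03,"jaw":1},{"x":0.01,"y":-0.01,"z":-0.54,"ax":0,"ay":0,"az":0.03,"jaw":1}], grip_force=25)

```text
time: 3.35
tcp_pos: [0.6565, -0.2014, 0.2435]
tcp_rot: [[0.0, 0.777, 0.63], [0.0, 0.63, -0.777], [-1.0, 0.0, 0.0]]
force: [0.2, -0.2, 0.9]
grip_width: 0.0928
```

Call:
send_rows(rows=[{"x":0,"y":0,"z":0,"ax":0,"ay":0,"az":0,"jaw":0.55},{"x":0,"y":0,"z":0,"ax":0,"ay":0,"az":0,"jaw":0.5},{"x":0,"y":0,"z":0,"ax":0,"ay":0,"az":0,"jaw":0.45},{"x":0,"y":0,"z":0,"ax":0,"ay":0,"az":0,"jaw":0.4},{"x":0,"y":0,"z":0,"ax":0,"ay":0,"az":0,"jaw":0.4},{"x":0,"y":0,"z":0,"ax":0,"ay":0,"az":0,"jaw":0.4},{"x":0,"y":0,"z":0,"ax":0,"ay":0,"az":0,"jaw":0.4}], grip_force=25)

```text
time: 4.05
tcp_pos: [0.6563, -0.2023, 0.2428]
tcp_rot: [[0.0, 0.778, 0.629], [0.0, 0.629, -0.778], [-1.0, 0.0, 0.0]]
force: [2.5, 2.2, -1.0]
grip_width: 0.0464
```

Call:
send_rows(rows=[{"x":0,"y":0,"z":0,"ax":0,"ay":0,"az":0.1,"jaw":0.4},{"x":0,"y":0,"z":0,"ax":0,"ay":0,"az":0.2,"jaw":0.4},{"x":0,"y":0,"z":0,"ax":0,"ay":0,"az":0.3,"jaw":0.4},{"x":0,"y":0,"z":0,"ax":0,"ay":0,"az":0.4,"jaw":0.4},{"x":0,"y":0,"z":0,"ax":0,"ay":0,"az":0.5,"jaw":0.4},{"x":0,"y":0,"z":0,"ax":0,"ay":0,"az":0.6,"jaw":0.4},{"x":0,"y":0,"z":0,"ax":0,"ay":0,"az":0.7,"jaw":0.4},{"x":0,"y":0,"z":0,"ax":0,"ay":0,"az":0.75,"jaw":0.4}])

```text
time: 4.85
tcp_pos: [0.6563, -0.2022, 0.2428]
tcp_rot: [[0.001, 0.492, 0.871], [0.0, 0.871, -0.492], [-1.0, 0.0, 0.0]]
force: [2.4, 2.2, -0.8]
grip_width: 0.0462
```

Call:
send_rows(rows=[{"x":0,"y":0,"z":0,"ax":0,"ay":0,"az":0.1,"jaw":0.4},{"x":0,"y":0,"z":0,"ax":0,"ay":0,"az":0.2,"jaw":0.4},{"x":0,"y":0,"z":0,"ax":0,"ay":0,"az":0.3,"jaw":0.4},{"x":0,"y":0,"z":0,"ax":0,"ay":0,"az":0.4,"jaw":0.4},{"x":0,"y":0,"z":0,"ax":0,"ay":0,"az":0.5,"jaw":0.4},{"x":0,"y":0,"z":0,"ax":0,"ay":0,"az":0.6,"jaw":0.4},{"x":0,"y":0,"z":0,"ax":0,"ay":0,"az":0.7,"jaw":0.4},{"x":0,"y":0,"z":0,"ax":0,"ay":0,"az":0.76,"jaw":0.4},{"x":0,"y":0,"z":0,"ax":0,"ay":0,"az":0.76,"jaw":0.4},{"x":0,"y":0,"z":0,"ax":0,"ay":0,"az":0.76,"jaw":0.4}])

```text
time: 5.85
tcp_pos: [0.6563, -0.2021, 0.2428]
tcp_rot: [[0.001, 0.136, 0.991], [0.0, 0.991, -0.136], [-1.0, 0.0, 0.001]]
force: [3.1, 3.2, -0.3]
grip_width: 0.0469
```

Call:
send_rows(rows=[{"x":0,"y":0,"z":0,"ax":0,"ay":0,"az":0,"jaw":0.6},{"x":0,"y":0,"z":0,"ax":0,"ay":0,"az":0,"jaw":0.8},{"x":0,"y":0,"z":0,"ax":0,"ay":0,"az":0,"jaw":1},{"x":0,"y":0,"z":0,"ax":0,"ay":0,"az":0,"jaw":1},{"x":0,"y":0,"z":0,"ax":0,"ay":0,"az":0,"jaw":1},{"x":0,"y":0,"z":0.1,"ax":0,"ay":0,"az":0,"jaw":1},{"x":0,"y":0,"z":0.2,"ax":0,"ay":0,"az":0,"jaw":1},{"x":0,"y":0,"z":0.35,"ax":0,"ay":0,"az":0,"jaw":1},{"x":0,"y":0,"z":0.5,"ax":0,"ay":0,"az":0,"jaw":1},{"x":0,"y":0,"z":0.5,"ax":0,"ay":0,"az":0,"jaw":1}])

```text
time: 6.85
tcp_pos: [0.6567, -0.2026, 0.3999]
tcp_rot: [[0.01, 0.135, 0.991], [-0.004, 0.991, -0.135], [-1.0, -0.003, 0.01]]
force: [0.2, -0.6, 0.3]
grip_width: 0.0931
```

```bash
python3 - <<'E'
from h import *
np.set_printoptions(precision=4,suppress=True)
s=sense();print(s['time'],s['q'],s['tcp_pos'],s['tcp_rot'],s['force'])
c=get_calibration('wrist');np.save('c4.npy',c,allow_pickle=True)
cv2.imwrite('pics/w5.png',cv2.resize(capture('wrist')[:,:,::-1],(800,600),interpolation=cv2.INTER_CUBIC))
E
```

```text
6.85 [-0.367   0.6075  1.2614 -0.0001  1.2622 -1.8019] [ 0.6567 -0.2026  0.3999] [[ 0.0098  0.1355  0.9907]
 [-0.0039  0.9908 -0.1354]
 [-0.9999 -0.0025  0.0102]] [ 0.1522 -0.5905  0.2894]
```

View pics/w5.png

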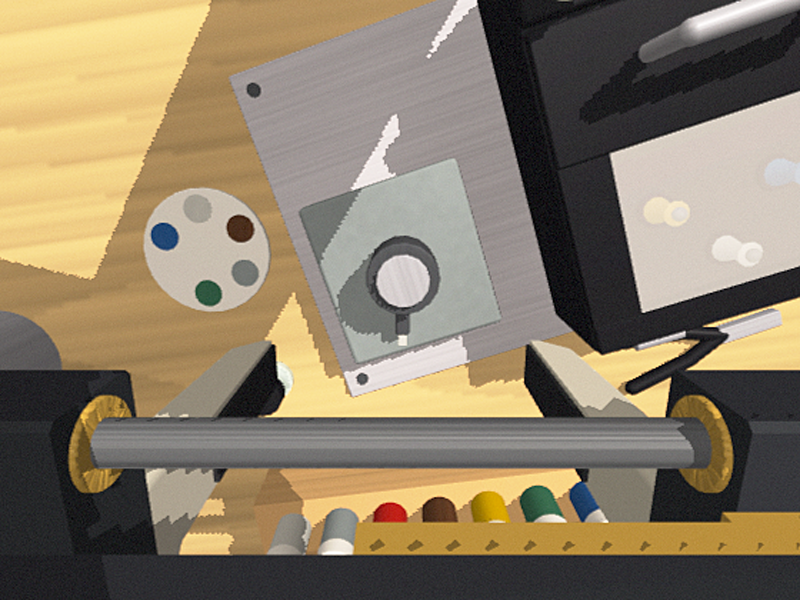

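The tab (403,333) now lies over the mark, with the white showing at its end (402,340), both straight below the axis, so the ring is on its mark (6 pictures). Next I go to the handle with the jaws turned to yaw 10°.

Call:
send_rows(rows=[{"x":-0.05,"y":0.1,"z":0,"ax":0,"ay":0,"az":-0.2,"jaw":1},{"x":-0.1,"y":0.2,"z":0,"ax":0,"ay":0,"az":-0.45,"jaw":1},{"x":-0.15,"y":0.3,"z":0,"ax":0,"ay":0,"az":-0.7,"jaw":1},{"x":-0.2,"y":0.4,"z":0,"ax":0,"ay":0,"az":-0.95,"jaw":1},{"x":-0.25,"y":0.5,"z":0,"ax":0,"ay":0,"az":-1,"jaw":0.9},{"x":-0.25,"y":0.5,"z":0,"ax":0,"ay":0,"az":-1,"jaw":0.8}])

```text
time: 7.5
tcp_pos: [0.5797, -0.0497, 0.3915]
tcp_rot: [[-0.003, 0.593, 0.806], [0.001, 0.806, -0.593], [-1.0, -0.001, -0.003]]
force: [0.4, -0.9, -0.0]
grip_width: 0.0812
```

Call:
send_rows(rows=[{"x":-0.05,"y":0.05,"z":0,"ax":0,"ay":0,"az":-0.25,"jaw":0.7},{"x":-0.1,"y":0.1,"z":0,"ax":0,"ay":0,"az":-0.5,"jaw":0.6},{"x":-0.15,"y":0.15,"z":0,"ax":0,"ay":0,"az":-0.75,"jaw":0.6},{"x":-0.15,"y":0.15,"z":0,"ax":0,"ay":0,"az":-1,"jaw":0.6}])

```text
time: 7.9
tcp_pos: [0.535, -0.0066, 0.3917]
tcp_rot: [[-0.002, 0.908, 0.418], [0.0, 0.418, -0.908], [-1.0, -0.002, -0.001]]
force: [1.4, 0.1, -0.4]
grip_width: 0.0564
```

Call:
send_rows(rows=[{"x":0,"y":0,"z":0,"ax":0,"ay":0,"az":-0.25,"jaw":0.6},{"x":0,"y":0,"z":0,"ax":0,"ay":0,"az":-0.52,"jaw":0.6},{"x":0,"y":0,"z":0,"ax":0,"ay":0,"az":-0.52,"jaw":0.6},{"x":0,"y":0,"z":0,"ax":0,"ay":0,"az":-0.52,"jaw":0.6}])

```text
time: 8.3
tcp_pos: [0.5362, -0.0078, 0.392]
tcp_rot: [[-0.001, 0.984, 0.178], [-0.0, 0.178, -0.984], [-1.0, -0.001, -0.0]]
force: [-0.4, -0.3, 0.7]
grip_width: 0.0559
```

```bash
python3 - <<'E'
from h import *
np.set_printoptions(precision=4,suppress=True)
s=sense();print(s['time'],s['q'],s['tcp_pos'],s['tcp_rot'],s['force'])
c=get_calibration('wrist');np.save('c5.npy',c,allow_pickle=True)
cv2.imwrite('pics/w6.png',cv2.resize(capture('wrist')[:,:,::-1],(800,600),interpolation=cv2.INTER_CUBIC))
E
```

```text
8.3 [-0.1013  0.34    1.7009 -0.0001  1.1017 -0.2801] [ 0.5362 -0.0078  0.392 ] [[-0.0011  0.984   0.1779]
 [-0.      0.1779 -0.984 ]
 [-1.     -0.0011 -0.0002]] [-0.4454 -0.3387  0.7349]
```

View pics/w6.png

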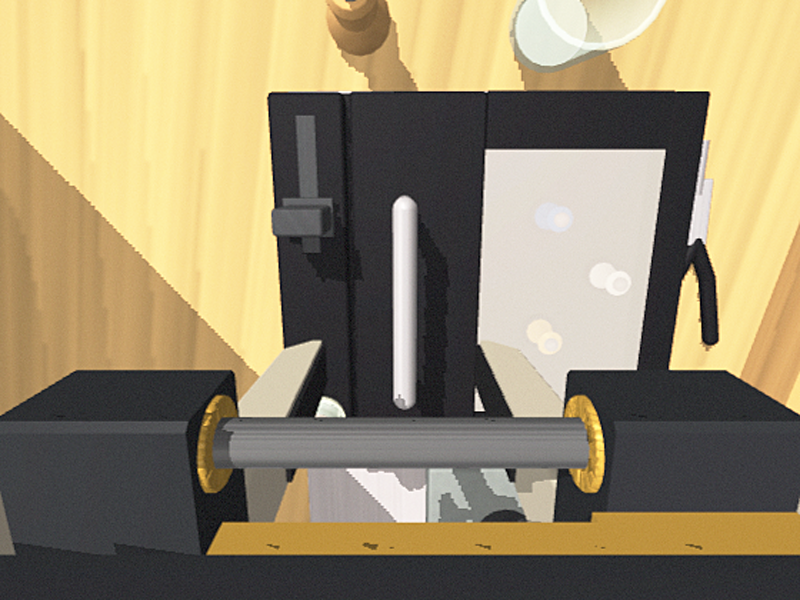

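Wrist view (7 pictures): the bar runs from (404,198) to (405,404), between and in line with the jaws. The slide ridge top is at about (301,222). The tool looks well centred; computing to confirm.

```bash
python3 - <<'E'
from h import *
np.set_printoptions(precision=4,suppress=True)
c=np.load('c5.npy',allow_pickle=True).item()
P=lambda u,v,z:ray('wrist',u*.7,v*.7,z,c)
a=P(404,200,.140);b=P(405,400,.140);print(a,b,(a+b)/2,np.linalg.norm(a-b),np.degrees(np.arctan2(-(a-b)[0],(a-b)[1])))
s=P(300,222,.134);print('slide top',s)
cx=np.array([np.cos(.176),np.sin(.176)]);cy=np.array([-cx[1],cx[0]])
h=((a+b)/2)[:2];print('slide rel handle (case)',(s[:2]-h)@cx,(s[:2]-h)@cy)
E
```

```text
[0.5266 0.0494 0.14  ] [ 0.5462 -0.0542  0.14  ] [ 0.5364 -0.0024  0.14  ] 0.10538309022431744 10.676660048951586
slide top [0.4775 0.0292 0.134 ]
slide rel handle (case) -0.05239774570251543 0.04141952302170846
```

Call:
send_rows(rows=[{"x":0,"y":0.01,"z":-0.08,"ax":0,"ay":0,"az":0,"jaw":0.6},{"x":0,"y":0.01,"z":-0.16,"ax":0,"ay":0,"az":0,"jaw":0.6},{"x":0,"y":0.01,"z":-0.24,"ax":0,"ay":0,"az":0,"jaw":0.6},{"x":0,"y":0.01,"z":-0.29,"ax":0,"ay":0,"az":0,"jaw":0.6},{"x":0,"y":0.01,"z":-0.29,"ax":0,"ay":0,"az":0,"jaw":0.6},{"x":0,"y":0.01,"z":-0.29,"ax":0,"ay":0,"az":0,"jaw":0.4},{"x":0,"y":0.01,"z":-0.29,"ax":0,"ay":0,"az":0,"jaw":0.2},{"x":0,"y":0.01,"z":-0.29,"ax":0,"ay":0,"az":0,"jaw":0.05},{"x":0,"y":0.01,"z":-0.29,"ax":0,"ay":0,"az":0,"jaw":0},{"x":0,"y":0.01,"z":-0.29,"ax":0,"ay":0,"az":0,"jaw":0},{"x":0,"y":0.01,"z":-0.29,"ax":0,"ay":0,"az":0,"jaw":0},{"x":0,"y":0.01,"z":-0.29,"ax":0,"ay":0,"az":0,"jaw":0}], grip_force=20)

```text
time: 9.55
tcp_pos: [0.5368, -0.0043, 0.3061]
tcp_rot: [[0.003, 0.985, 0.174], [0.0, 0.174, -0.985], [-1.0, 0.003, 0.0]]
force: [6.8, 2.4, -5.1]
grip_width: 0.0112
```

Call:
send_rows(rows=[{"x":0.002,"y":0,"z":0.006,"ax":0,"ay":0,"az":0,"jaw":0},{"x":0.004,"y":0.001,"z":0.012,"ax":0,"ay":0,"az":0,"jaw":0},{"x":0.004,"y":0.001,"z":0.012,"ax":0,"ay":0,"az":0,"jaw":0}])

```text
time: 9.85
tcp_pos: [0.538, -0.004, 0.3095]
tcp_rot: [[0.003, 0.985, 0.174], [0.0, 0.174, -0.985], [-1.0, 0.003, 0.0]]
force: [7.5, 1.3, -4.8]
grip_width: 0.0111
```

Call:
send_rows(rows=[{"x":0.001,"y":0,"z":0.005,"ax":0,"ay":0,"az":0,"jaw":0},{"x":0.003,"y":0.001,"z":0.01,"ax":0,"ay":0,"az":0,"jaw":0},{"x":0.003,"y":0.001,"z":0.01,"ax":0,"ay":0,"az":0,"jaw":0}])

```text
time: 10.15
tcp_pos: [0.5389, -0.0038, 0.3125]
tcp_rot: [[0.003, 0.985, 0.174], [-0.0, 0.174, -0.985], [-1.0, 0.003, 0.001]]
force: [7.4, 1.0, -6.2]
grip_width: 0.0114
```

Call:
send_rows(rows=[{"x":0.001,"y":0,"z":0.005,"ax":0,"ay":0,"az":0,"jaw":0},{"x":0.002,"y":0,"z":0.008,"ax":0,"ay":0,"az":0,"jaw":0},{"x":0.002,"y":0,"z":0.008,"ax":0,"ay":0,"az":0,"jaw":0}])

```text
time: 10.45
tcp_pos: [0.5396, -0.0037, 0.3149]
tcp_rot: [[0.003, 0.985, 0.174], [0.0, 0.174, -0.985], [-1.0, 0.003, 0.0]]
force: [9.6, 0.8, -7.4]
grip_width: 0.011
```

Call:
send_rows(rows=[{"x":0.002,"y":0,"z":0.007,"ax":0,"ay":0,"az":0,"jaw":0},{"x":0.004,"y":0.001,"z":0.013,"ax":0,"ay":0,"az":0,"jaw":0},{"x":0.004,"y":0.001,"z":0.013,"ax":0,"ay":0,"az":0,"jaw":0}])

```text
time: 10.75
tcp_pos: [0.541, -0.0034, 0.3189]
tcp_rot: [[0.004, 0.985, 0.174], [0.0, 0.174, -0.985], [-1.0, 0.004, 0.001]]
force: [10.5, 0.9, -7.6]
grip_width: 0.0111
```

Call:
send_rows(rows=[{"x":0.002,"y":0,"z":0.007,"ax":0,"ay":0,"az":0,"jaw":0},{"x":0.004,"y":0.001,"z":0.013,"ax":0,"ay":0,"az":0,"jaw":0},{"x":0.004,"y":0.001,"z":0.013,"ax":0,"ay":0,"az":0,"jaw":0}])

```text
time: 11.05
tcp_pos: [0.5424, -0.0031, 0.3228]
tcp_rot: [[0.005, 0.985, 0.174], [0.0, 0.174, -0.985], [-1.0, 0.005, 0.001]]
force: [12.0, 1.1, -8.7]
grip_width: 0.0112
```

```bash
python3 - <<'E'
from h import *
np.set_printoptions(precision=3,suppress=True)
s=sense();print(s['time'],s['tcp_pos'],s['force'],s['torque'])
a=capture('scene')[:,:,::-1][150:310,190:380]
cv2.imwrite('pics/s8.png',cv2.resize(a,(712,600),interpolation=cv2.INTER_CUBIC))
E
```

```text
11.05 [ 0.542 -0.003  0.323] [11.976  1.142 -8.684] [ 0.16  -1.819  0.015]
```

View pics/s8.png

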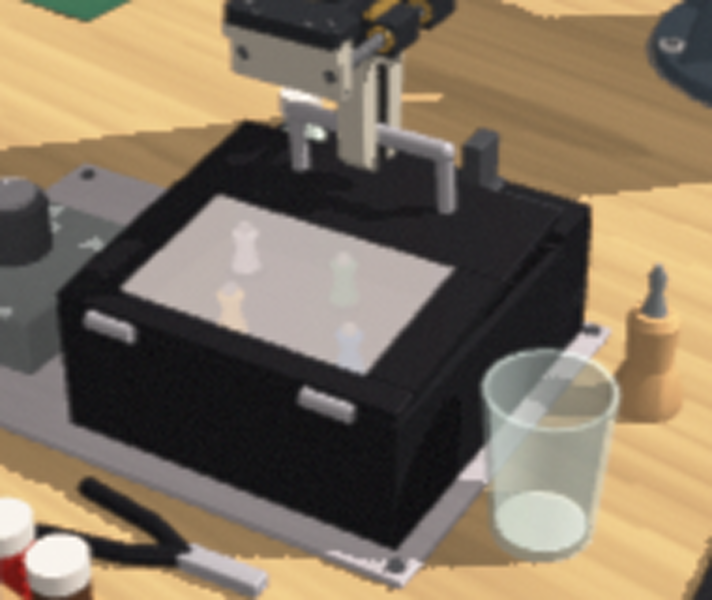

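Picture 8: the fingers hold the bar and there seems to be a thin gap under the lid along its left side. The left bar end is at about (450,150) in the crop. I'll compare that with predictions for shut, caught and lifted lids.

```bash
cat >> h.py <<'E'
yaw=.180;CX=np.array([np.cos(yaw),np.sin(yaw),0]);CY=np.array([-CX[1],CX[0],0]);CZ=np.array([0,0,1.])
H=np.array([.5364,-.0040,.138])+.165*CX-.048*CZ   # hinge middle
def lid(x,y,z,th): # offsets from hinge, lid shut
    return H+(x*np.cos(th)+z*np.sin(th))*CX+y*CY+(-x*np.sin(th)+z*np.cos(th))*CZ
E
python3 - <<'E'
from h import *
np.set_printoptions(precision=1,suppress=True)
f=lambda X:(proj('scene',X)-[190,150])*3.747
for th in(0,.03,.1):print(th,'barL end',f(lid(-.165,.05,.048,th)),'lid front-left top',f(lid(-.198,.108,.008,th)),'lid front-right',f(lid(-.195,-.108,.008,th)))
E
```

```text
0 barL end [450.  172.7] lid front-left top [562.2 232.3] lid front-right [251.8 144.1]
0.03 barL end [448.9 166.4] lid front-left top [562.6 224. ] lid front-right [251.2 136.3]
0.1 barL end [446.  152.2] lid front-left top [562.9 204.9] lid front-right [249.1 118.4]
```

The bar end matches 0.1 rad (152 predicted, 150 seen), so the lid is past the 0.03 rad play. It is not caught and the slide stays untouched. Planning the arc.

```bash
python3 - <<'E'
from h import *
np.set_printoptions(precision=3,suppress=True)
h=lambda t:lid(-.165,0,.048,t)
p=h(.105)
for t in np.arange(.105,1.11,.05):print(round(t,3),(h(t)-p)/.3)
E
```

```text
0.105 [0. 0. 0.]
0.155 [0.011 0.002 0.026]
0.205 [0.024 0.004 0.052]
0.255 [0.038 0.007 0.077]
0.305 [0.053 0.01  0.101]
0.355 [0.069 0.013 0.124]
0.405 [0.086 0.016 0.147]
0.455 [0.105 0.019 0.169]
0.505 [0.124 0.023 0.189]
0.555 [0.145 0.026 0.209]
0.605 [0.166 0.03  0.228]
0.655 [0.188 0.034 0.245]
0.705 [0.212 0.038 0.262]
0.755 [0.235 0.043 0.277]
0.805 [0.26  0.047 0.291]
0.855 [0.285 0.052 0.303]
0.905 [0.311 0.057 0.315]
0.955 [0.338 0.061 0.325]
1.005 [0.364 0.066 0.333]
1.055 [0.392 0.071 0.341]
1.105 [0.419 0.076 0.347]
```

Call:
send_rows(rows=[{"x":0.004,"y":0.001,"z":0,"ax":0,"ay":0,"az":0,"jaw":0},{"x":0.016,"y":0.003,"z":0.026,"ax":0,"ay":0,"az":0,"jaw":0},{"x":0.028,"y":0.005,"z":0.052,"ax":0,"ay":0,"az":0,"jaw":0},{"x":0.042,"y":0.008,"z":0.077,"ax":0,"ay":0,"az":0,"jaw":0},{"x":0.057,"y":0.01,"z":0.101,"ax":0,"ay":0,"az":0,"jaw":0},{"x":0.057,"y":0.01,"z":0.101,"ax":0,"ay":0,"az":0,"jaw":0}])

```text
time: 11.7
tcp_pos: [0.5587, -0.0002, 0.3535]
tcp_rot: [[0.001, 0.985, 0.174], [-0.0, 0.174, -0.985], [-1.0, 0.0, 0.0]]
force: [2.3, -2.1, -4.7]
grip_width: 0.0115
```

Call:
send_rows(rows=[{"x":0.016,"y":0.003,"z":0.023,"ax":0,"ay":0,"az":0,"jaw":0},{"x":0.033,"y":0.006,"z":0.046,"ax":0,"ay":0,"az":0,"jaw":0},{"x":0.052,"y":0.009,"z":0.068,"ax":0,"ay":0,"az":0,"jaw":0},{"x":0.071,"y":0.013,"z":0.088,"ax":0,"ay":0,"az":0,"jaw":0},{"x":0.092,"y":0.016,"z":0.108,"ax":0,"ay":0,"az":0,"jaw":0},{"x":0.113,"y":0.02,"z":0.127,"ax":0,"ay":0,"az":0,"jaw":0},{"x":0.135,"y":0.024,"z":0.144,"ax":0,"ay":0,"az":0,"jaw":0},{"x":0.135,"y":0.024,"z":0.144,"ax":0,"ay":0,"az":0,"jaw":0}])

```text
time: 12.5
tcp_pos: [0.5991, 0.0071, 0.3982]
tcp_rot: [[-0.0, 0.985, 0.174], [-0.0, 0.174, -0.985], [-1.0, -0.0, 0.0]]
force: [-10.7, -3.3, 10.9]
grip_width: 0.0114
```

Call:
send_rows(rows=[{"x":0.01,"y":0.002,"z":0.012,"ax":0,"ay":0,"az":0,"jaw":0},{"x":0.021,"y":0.004,"z":0.021,"ax":0,"ay":0,"az":0,"jaw":0},{"x":0.044,"y":0.008,"z":0.036,"ax":0,"ay":0,"az":0,"jaw":0},{"x":0.069,"y":0.013,"z":0.05,"ax":0,"ay":0,"az":0,"jaw":0},{"x":0.094,"y":0.018,"z":0.062,"ax":0,"ay":0,"az":0,"jaw":0},{"x":0.12,"y":0.022,"z":0.075,"ax":0,"ay":0,"az":0,"jaw":0},{"x":0.12,"y":0.022,"z":0.075,"ax":0,"ay":0,"az":0,"jaw":0}])

```text
time: 13.2
tcp_pos: [0.6355, 0.0137, 0.4199]
tcp_rot: [[0.002, 0.985, 0.174], [-0.0, 0.174, -0.985], [-1.0, 0.002, 0.0]]
force: [-4.0, -3.3, 7.9]
grip_width: 0.0112
```

Call:
send_rows(rows=[{"x":0.027,"y":0.004,"z":0.012,"ax":0,"ay":0,"az":0,"jaw":0},{"x":0.053,"y":0.009,"z":0.021,"ax":0,"ay":0,"az":0,"jaw":0},{"x":0.079,"y":0.015,"z":0.028,"ax":0,"ay":0,"az":0,"jaw":0},{"x":0.079,"y":0.015,"z":0.028,"ax":0,"ay":0,"az":0,"jaw":0},{"x":0.079,"y":0.015,"z":0.028,"ax":0,"ay":0,"az":0,"jaw":0}])

```text
time: 13.7
tcp_pos: [0.6589, 0.018, 0.4275]
tcp_rot: [[0.001, 0.985, 0.174], [-0.0, 0.174, -0.985], [-1.0, 0.001, 0.001]]
force: [-3.2, -4.2, 4.9]
grip_width: 0.0113
```

```bash
python3 - <<'E'
from h import *
np.set_printoptions(precision=3,suppress=True)
s=sense();print(s['time'],s['tcp_pos'],s['force'],s['torque'],s['grip_width'])
g=s['tcp_pos']+tcp_to_grasp*np.array(s['tcp_rot'])[:,0]
d=g-H;print('angle',np.arctan2(d[2],d@CX*-1)-np.arctan2(.048,.165), np.hypot(d[2],d@CX),np.hypot(.048,.165)) 
cv2.imwrite('pics/s9.png',cv2.resize(capture('scene')[:,:,::-1],(800,600),interpolation=cv2.INTER_CUBIC))
cv2.imwrite('pics/t9.png',cv2.resize(capture('top')[:,:,::-1][100:300,140:460],(800,500),interpolation=cv2.INTER_CUBIC))
for th in(.95,1.05,1.15):print(th,'bar ends',proj('scene',lid(-.165,.05,.048,th))/.7,proj('scene',lid(-.165,-.05,.048,th))/.7,'FL',proj('scene',lid(-.195,.11,.008,th))/.7)
E
```

```text
13.7 [0.659 0.018 0.427] [-3.197 -4.203  4.914] [-0.714  0.592  0.013] 0.01131837933837994
angle 1.0550421185408896 0.174868739815135 0.17184004189943625
0.95 bar ends [405.903 240.203] [342.963 223.583] FL [464.477 234.918]
1.05 bar ends [399.306 241.816] [335.675 224.856] FL [458.934 233.057]
1.15 bar ends [392.339 244.797] [328.054 227.431] FL [452.795 232.628]
```

View pics/s9.png

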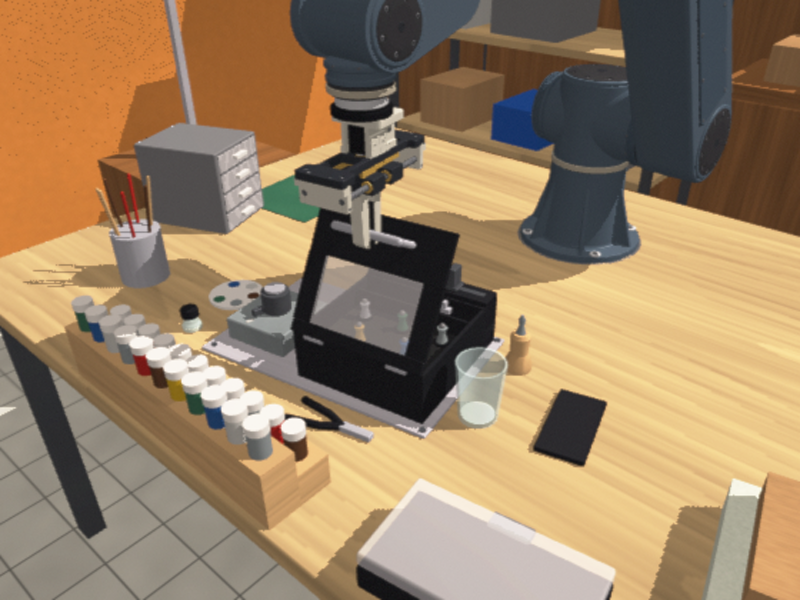

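View pics/t9.png

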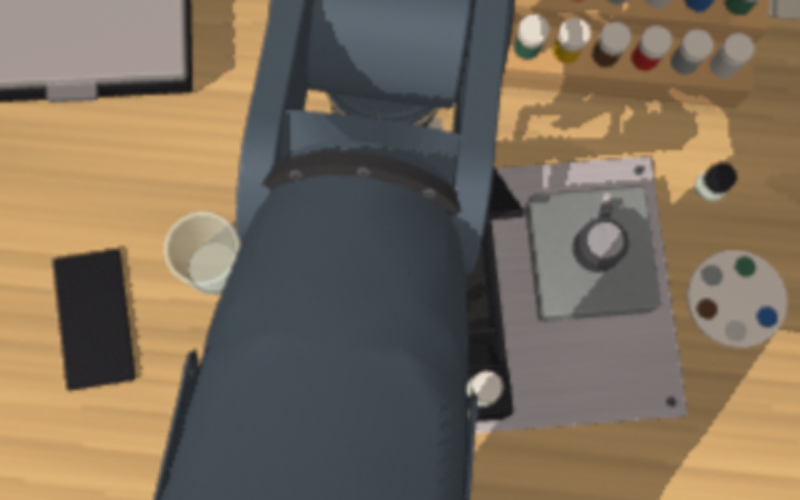

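Pictures 9 and 10: the lid stands open with its front-left corner at (458,234), against (459,233) predicted for 1.05 rad. The fingers hold the bar, the ring tab still points at the white mark, and the bystanders I can see are where they were. Handing in.

```bash
python3 -c "
from cell import *
job_done()"
```

```text
the job is handed in; nothing more can be done
```

The job is done and handed in at 13.8 s of robot time, with the lid held open at about 60 degrees.

- **Ring:** I turned it about 0.755 rad counterclockwise. The wrist picture then showed the tab over the white mark, and the last top view shows it still there.
- **Catch:** I tugged the lid by its handle before touching the slide. It rose to about 0.1 rad with no hard stop, well past the 0.03 rad play, so it was not caught and I left the slide alone.
- **Lid:** I swung it up and I'm still holding it with a 20 N grip. The tool position gives 1.055 rad, and the front corner of the lid in the scene picture agrees with 1.05.

**Last checks:**
- **Handle radius:** the grasp point came out 3 mm farther from the hinge than the nominal handle radius, which is within the calibration and grip error.
- **Forces:** the side force along the arc peaked near 15 N and was about 7 N at the end.
- **Bystanders:** in the last two pictures they looked unmoved. The arm blocked the top view of the painting grip and the pliers, so I judged those from the scene view only.

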